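# Open the solder wire feeder for threading and hold it open

### The job

Take the blue-handled stylus out of its stand and use its tip to press the small red stop button, sunk in the black console of the wire feeder, fully down and let it come back up. Then, with the same stylus, push the feeder's orange tension-arm pad down past its click to near its lower stop, and finish right there: still gripping the stylus and holding the sprung arm down with it, not with the fingers. Leave the flux jar, the solder spool and the circuit board where they are.

Things in the scene. Friction and masses are not known exactly. Their poses are not given: they have to be found in the camera images.
- feeder: Solder wire feeder, fixed grey box 120 (x) x 320 (y) x 45 mm high. Origin on the bench, axes level, z up; box spans own x -60..60, y -155..165 mm. On top: black console 50 x 70 mm centred at x -34, y 30, top 75 mm above the bench; tension arm in the plane x 20; aluminium pawl post at y -122..-152, 93 mm high; pivot cheeks at y 0, 99 mm high; reel of radius 33 at x 2..42, y 130, 118 mm high.
- recess (a point): Centre of the mouth of the button recess, level with the console's top (75 mm above the bench), outlined in yellow. The hole is 17 x 17 mm, with vertical walls; the red button's face lies 7 mm below the mouth and fills the hole. Axes as the feeder's.
- button (a joint): Red spring button at the bottom of the recess: 0 up, 0.004 m fully down; pressed straight down. About 1.4 N starts it, 4.2 N takes it fully down; it springs back by itself.
- orange_pad (a point): Centre of the upper face of the orange pad at the raised end of the tension arm; pad 36 mm wide (feeder x), 40 mm along the arm, with 2.5 mm high lips at both ends and 34 mm between them. At rest about 123 mm above the bench, at the stop about 86 mm. Moves with the arm; its x axis is the feeder's x, its z axis the pad's normal.
- tension_arm (a joint): Tension arm, hinged about feeder x at own x 20, y 0, z 85 mm; pad centre is 84 mm from the hinge along the arm (to feeder -y) and 15 mm above its midline. 0: rest, pad end raised 0.28 rad; grows as the pad goes down; 0.28: level; 0.45: lower stop. Pad force about 7 N at rest, 9 to 10 N at the stop, up to 14 N at the click, from 0.22 to 0.34. It does not lock: let go, the arm springs back to 0.
- stylus_handle (a point): Centre of the blue square handle of the stylus, the place to grip: 16 x 16 mm, 84 mm long, flats facing the point's own x and y axes; z points from the tip to the handle. At the start it stands upright in its stand, tip down, with this point 98 mm above the bench. Stylus 135 mm long, about 60 g.
- stylus_tip (a point): End of the thin steel tip of the stylus (diameter 6 mm, 45 mm long, flat end), 93 mm from the handle's centre along -z of the stylus. A black collar of diameter 22 mm lies 45 to 51 mm from the end and rests on the stand's top.
- stand: Fixed black stylus stand, 60 x 60 x 50 mm, with one upright through hole of diameter 10 mm in the middle of its top, in which the tip hangs. Origin at the centre of its underside, on the bench. Lift the stylus 46 mm or more, straight up, to clear it.
- flux_jar: Bystander: amber jar with white cap, diameter 52 mm, 60 mm high. Origin at the centre of its underside.
- solder_spool: Bystander: reel of solder standing on end, diameter 68 mm, 60 mm high. Origin at the centre of its underside.
- circuit_board: Bystander: green circuit board lying flat, 70 x 100 mm (x, y), with parts up to 15 mm high. Origin at the centre of its underside.
There are look-alikes about, which are no part of the job. Of the things like the part that bears stylus_handle, leave any that is green or turquoise; of the rest the smaller one is meant.

How it is judged:
By the outcome, as a careful person would: the job done as asked, in the order asked, and still so for the second after the job is handed in, while the arm keeps its last pose, push and grip.
It also fails if it takes over 48 s, if anything falls off the work surface, if the arm or the gripper's body presses on something with over 40 N, if the wrist force passes 120 N, or if a joint passes its speed limit or range.

### The arm

A 6-joint arm with a two-finger parallel gripper is mounted at the origin on the work surface. World frame = base frame: x ahead of the robot, y to its left, z up, the work surface at z = 0. Lengths are in m, angles in rad, forces in N, time in s.
With the tool pointing down it reaches from about 0.375 to 0.925 m from the base axis. Payload 5.7 kg.
Tool frame: the origin (TCP) lies midway between the tips of the shut fingers; the grasp point (between the pads) lies 19 mm behind it (bot.grasp_offset is the z of the grasp point in the tool frame, in m); z points along the fingers, y is the direction in which the jaws open and shut (so a half turn about z gives the same grasp; the last joint's range is limited). The gripper opens to 88 mm and grips with 3 to 60 N. Pads are 20 mm wide; open, the fingers measure 115 mm over their backs; the gripper's body (75 mm by 178 mm) begins 61 mm behind the grasp point.
Start: joints at [1.043, 0.359, 1.51, -0, 1.272, -0.115], TCP at [0.241, 0.55, 0.223] pointing down, gripper open.
Joint ranges: [-2.97, 2.97], [-1.01, 2.36], [0.21, 2.38], [-0.96, 4.11], [0.2, 2.71], [-2.98, 2.98]. Speed limits (rad/s): [2.39, 2.39, 3.14, 3.14, 3.14, 3.14].

### API

Orientations are given as a rotation vector (axis times angle).
In Python, from plant import bot gives the robot as it stands. The module is installed in compiled form; this text tells all that it offers.
- The arm moves only by the tool arm_command, never from a script. Its argument "plan" is a list of rows, each a list of 3 entries, a list of its own where there are three numbers: the finger opening in m, from 0 to 0.0878, then the shift along the tool's x, y, z in m, then the turn about the tool's z in degrees. In form: [[grip, [x, y, z], twist], ...]. A call has 1 to 20 rows; each row shifts and turns the commanded pose from where the row before left it, along the tool's axes as they then stand; what a row does not reach is not made up. A row lasts 1/12 s, in which the tool goes at most 41.7 mm and 7.16 degrees, less where a joint would pass 70% of its speed; a pose out of reach is approached as far as the arm can. A call is refused whole if a number of a shift passes 0.0417 or a number of a turn 7.16, either way. A call with a gripper value outside its range is refused whole. The fingers move at their own pace and stop on an object; "squeeze" is the grip in N (left out, the last holds). Time passes only in rows, so rows that do not move let the fingers close. It gives the time, the measured TCP pose, the force and the opening at its end, in the units of the state.
- bot.read_state(): the state, without advancing time (a new reading comes with each control period).
- bot.grab_frame(name): name is "side" or "top" or "wrist"; returns the picture (480x640x3 uint8, red, green, blue); there is no depth.
- bot.camera_info(name): a dict with "vfov" (degrees; the focal length in pixels is half the picture's height over the tangent of half this angle, whatever the lens; pixels are square), "cx", "cy" (the principal point, pixels), "R" (3x3) and "t" (3): a world point X has camera coordinates R X + t. Camera axes: x right, y down, z forward; pixel columns grow to the right and rows downward; lengths in m; the calibration is good to about 2 mm. A picture is of the moment at which its call begins: read the wrist's pose just before it. camera_info takes no time and is no camera call; for the wrist camera it gives the pose at the moment of the call.
- bot.close_job(): hands the job in, once; it reports no verdict.
Trained networks look in the newest picture that a camera, given by its name, has taken for a name from the list of things; names that differ only in an ending like _2 or _b are one class to them, and where a whole thing is asked for, a point or a joint stands for the part that bears it (a point fixed in the world has none). Each returns a list of dicts, best first, with "conf" (0 to 1); they miss things now and then, are a little off and sometimes report something else, mostly with a low value. They report only what shows in the picture. A call takes as long as a camera call. They do not tell look-alikes from the thing itself.
- bot.look_for(camera, thing): "point" ([x, y, z] in m, in the coordinates of the camera as it stood for that picture, good to about 4 mm: the middle of the surface that is visible of it).
- bot.masks_of(camera, thing): "mask" (480x640 bool, what is visible of it).
The state is a dict: "clock": time; "joint_pos": joint angles; "joint_velocities": joint speeds; "joint_efforts": joint torques, N m; "eef_pos": TCP position; "tool_rot": TCP orientation; "contact_force": force on the tool from outside, world axes, zero at the start; "wrist_torque": the same for the moment, N m; "width": finger opening in m.
Only numpy, scipy, OpenCV 4.12 (cv2) and the standard library are available. Lean on these libraries where they do the work, as an engineer would, in place of code of your own. Each camera call takes 0.05 s, during which the arm holds its last target. There are 200 camera calls.

## Working session

There is one attempt and no reset: what is moved stays moved. The work goes in short steps, Python scripts to look and compute and a tool call to move; the robot and the scene stay as the last step left them, time stands still between calls to the robot, and variables do not carry over. Pictures are saved under pics/ and viewed, about 8 in all and at most 12, crops included, and the job is handed in when it is done.

Besides the shell and the picture viewer there is one more tool, called as a command line: name --argument value ..., lists and objects as JSON in quotes. arm_command: Moves the arm, as the interface text tells. Its arguments: {"type":"object","properties":{"plan":{"type":"array","items":{"type":"array"}},"squeeze":{"type":"number"}},"required":["plan"]}

```bash
mkdir -p pics
cat > h.py <<'E'
import numpy as np,cv2
from plant import bot
from scipy.spatial.transform import Rotation as Ro
def snap(n,f):
    i=bot.camera_info(n); im=bot.grab_frame(n); cv2.imwrite('pics/'+f,im[:,:,::-1]); return i,im
def world(i,p): return np.array(i['R']).T@(np.array(p)-i['t'])
def foc(i): return 240/np.tan(np.radians(i['vfov'])/2)
def pix(i,X):
    c=np.array(i['R'])@np.array(X)+i['t']; return c[:2]/c[2]*foc(i)+[i['cx'],i['cy']]
def onplane(i,uv,z):
    d=np.array(i['R']).T@np.array([(uv[0]-i['cx'])/foc(i),(uv[1]-i['cy'])/foc(i),1]); o=-np.array(i['R']).T@i['t']
    return o+d*(z-o[2])/d[2]
E
python3 - <<'E'
from h import *
np.set_printoptions(precision=4,suppress=True)
s=bot.read_state();print(s)
ims=[]
for n in ['side','top']:
    i,im=snap(n,n+'0.png');print(n,i)
    for t in ['stylus_handle','stand','feeder','orange_pad','button','recess','flux_jar','solder_spool','circuit_board']:
        for d in bot.look_for(n,t):
            if d['conf']>.2: w=world(i,d['point']);print(t,round(d['conf'],2),w,pix(i,w).round())
E
```

```text
{'clock': 0.0, 'joint_pos': array([ 1.0429,  0.3594,  1.5114, -0.    ,  1.2725, -0.1151]), 'joint_velocities': array([-0.0034, -0.0003,  0.0015, -0.0001, -0.0009, -0.0007]), 'joint_efforts': array([ -0.0009, -51.538 , -27.0718,   0.0676,   0.0352,  -0.0001]), 'eef_pos': array([0.2404, 0.549 , 0.2218]), 'tool_rot': array([-0.6437, -3.0744,  0.0026]), 'contact_force': array([ 0.078 , -0.6189,  0.1902]), 'wrist_torque': array([-0.0087,  0.0177, -0.0181]), 'width': 0.0879094735349212}
side {'vfov': 47.97258140917889, 'cx': 318.5492040166689, 'cy': 242.69719590161353, 'R': array([[ 0.9659, -0.2587, -0.0052],
       [-0.1903, -0.6967, -0.6917],
       [ 0.1753,  0.6691, -0.7222]]), 't': array([-0.5039,  0.1917,  1.0162])}
stylus_handle 0.93 [0.4332 0.4184 0.1251] [237. 130.]
stylus_handle 0.74 [0.3548 0.281  0.1151] [212. 174.]
stylus_handle 0.72 [0.4279 0.2331 0.0898] [250. 191.]
stylus_handle 0.54 [ 0.5567 -0.0699  0.1189] [347. 271.]
stylus_handle 0.46 [0.4384 0.319  0.1127] [247. 158.]
feeder 0.6 [ 0.5363 -0.0497  0.0475] [332. 290.]
feeder 0.47 [0.4499 0.2968 0.0459] [256. 186.]
orang
[... 475 characters left out ...]
5405, 1.1751])}
stylus_handle 0.78 [0.3503 0.2794 0.1539] [207. 322.]
stylus_handle 0.67 [0.4378 0.4172 0.1365] [151. 285.]
stylus_handle 0.51 [ 0.5515 -0.0595  0.1045] [354. 238.]
stylus_handle 0.42 [0.4346 0.3159 0.1136] [197. 287.]
stand 0.56 [0.4262 0.3082 0.0484] [207. 293.]
feeder 0.9 [ 0.5346 -0.0047  0.0448] [331. 249.]
orange_pad 0.55 [ 0.5516 -0.0587  0.1049] [354. 237.]
button 0.71 [ 0.5517 -0.0591  0.1013] [354. 238.]
recess 0.89 [ 0.5333 -0.0097  0.0471] [333. 250.]
flux_jar 0.88 [ 0.4752 -0.2811  0.0607] [443. 270.]
solder_spool 0.6 [ 0.6142 -0.3306  0.0625] [459. 216.]
solder_spool 0.47 [ 0.4777 -0.2798  0.0599] [442. 269.]
circuit_board 0.67 [0.6816 0.3041 0.0034] [215. 200.]
```

View pics/top0.png

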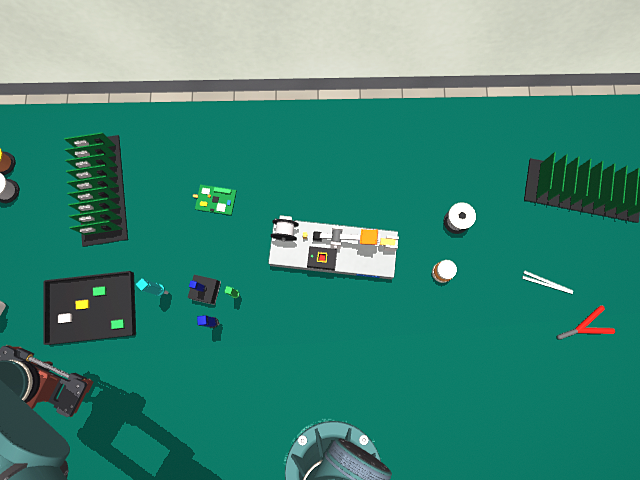

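View pics/side0.png

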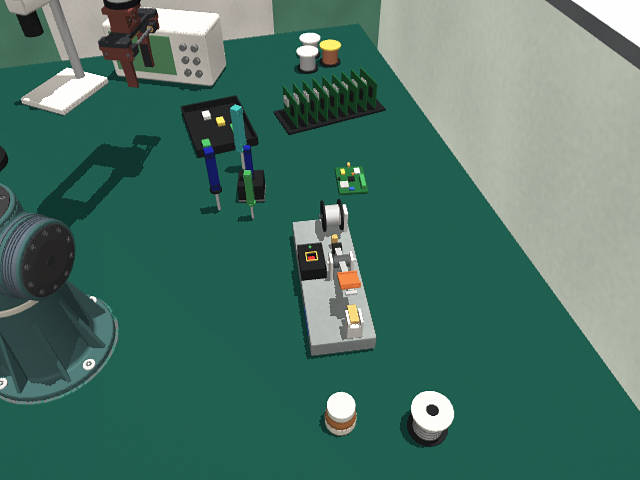

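The top picture shows four styluses: turquoise (140,284), green (231,291), a bigger blue one (207,321), and the blue one in the black stand (197,287). I choose the one in the stand, the smaller of the blue ones. I'll check it in a crop with the feeder.

Run:
```python
from h import *
t=cv2.imread('pics/top0.png');s=cv2.imread('pics/side0.png')
a=cv2.resize(t[205:290,260:410],(800,453)[:2] and (600,340),interpolation=3)
b=cv2.resize(s[130:220,190:290],(222,200),interpolation=3); b=cv2.resize(s[90:220,190:290],(200,260),interpolation=3)
c=cv2.resize(s[195:360,280:390],(400,600)[:2] and (173,260),interpolation=3)
d=cv2.resize(t[265:345,120:250],(423,260),interpolation=3)
cv2.imwrite('pics/c1.png',np.vstack([np.hstack([a,np.zeros((340,196,3),np.uint8)]),np.hstack([b,c,d])]))
```

```text
(no output)
```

View pics/c1.png

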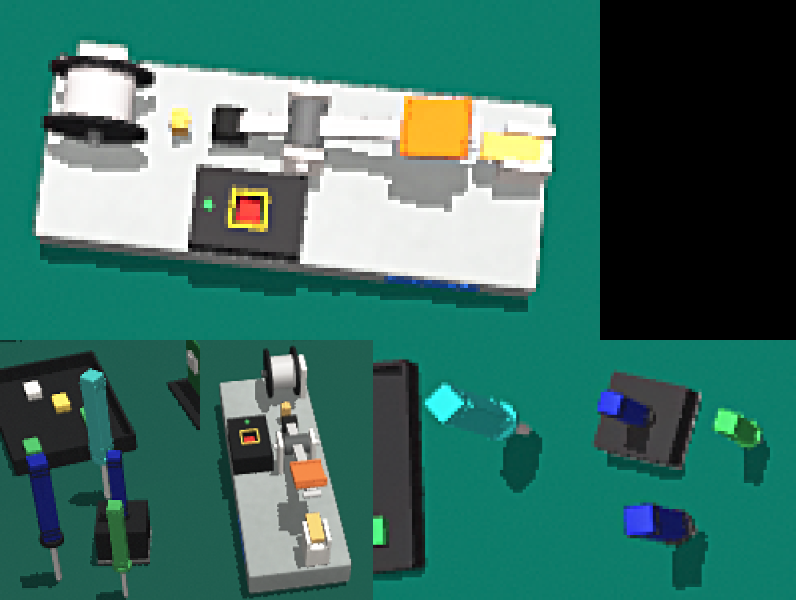

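The crop confirms it: the blue stylus stands in the black stand, while the bigger blue, green and turquoise ones are separate. Next I compute the poses.

Run:
```python
from h import *
np.set_printoptions(precision=4,suppress=True)
i=bot.camera_info('top')
A=lambda u,v,z:onplane(i,(260+u/4,205+v/4),z)
P=[A(37,238,.045),A(537,291,.045),A(552,106,.045)]
for p in P:print('corner',p)
print('recess',A(249,210,.075),'pad',A(436,127,.123))
for c in [(190,255),(300,262),(307,178),(195,167)]: print('console',A(*c,.075))
y=P[0]-P[1]; print('yaw',np.degrees(np.arctan2(y[1],y[0]))-90)
D=lambda u,v,z:onplane(i,(120+(u-373)/3.25,265+(v-340)/3.25),z)
print('handle top',D(608,403,.14)); 
for c in [(597,449),(682,466),(698,392),(612,374)]: print('stand',D(*c,.05))
print('collar',D(645,412,.056))
for n,c in dict(bigblue=(640,520),green=(725,422),turq=(446,403)).items(): print(n,[D(*c,z) for z in (.14,.18)])
si=bot.camera_info('side')
for c in [(37,462),(115,457),(93,378),(116,507)]: 
  uv=(190+c[0]/2,90+(c[1]-340)/2);print('side',uv,onplane(si,uv,.14),onplane(si,uv,.18))
w=bot.camera_info('wrist');print(w)
s=bot.read_state();print(Ro.from_rotvec(s['tool_rot']).as_matrix())
```

```text
corner [0.4973 0.1523 0.045 ]
corner [ 0.4599 -0.1621  0.045 ]
corner [ 0.5788 -0.1766  0.045 ]
recess [0.5084 0.0179 0.075 ] pad [ 0.5488 -0.0944  0.123 ]
console [0.4807 0.0546 0.075 ]
console [ 0.4755 -0.013   0.075 ]
console [ 0.5281 -0.0183  0.075 ]
console [0.5359 0.0512 0.075 ]
yaw -6.792297824727768
handle top [0.4372 0.3202 0.14  ]
stand [0.413  0.3515 0.05  ]
stand [0.3993 0.2857 0.05  ]
stand [0.4561 0.2751 0.05  ]
stand [0.4709 0.3423 0.05  ]
collar [0.4404 0.3141 0.056 ]
bigblue [array([0.3543, 0.2942, 0.14  ]), array([0.3523, 0.2844, 0.18  ])]
green [array([0.4227, 0.2361, 0.14  ]), array([0.4183, 0.2283, 0.18  ])]
turq [array([0.4386, 0.4364, 0.14  ]), array([0.4336, 0.4215, 0.18  ])]
side (208.5, 151.0) [0.3578 0.331  0.14  ] [0.3571 0.2753 0.18  ]
side (247.5, 148.5) [0.443  0.3171 0.14  ] [0.4376 0.2622 0.18  ]
side (236.5, 109.0) [0.4445 0.4829 0.14  ] [0.439  0.4188 0.18  ]
side (248.0, 173.5) [0.429  0.2295 0.14  ] [0.4244 0.1795 0.18  ]
{'vfov': 68.59219415185568, 'cx': 318.84410061162555, 'cy': 241.86295574362973, 'R': array([[ 0.3997,  0.9166, -0.0008],
       [ 0.8739, -0.3808,  0.3022],
       [ 0.2767, -0.1215, -0.9532]]), 't': array([-0.6008, -0.0372,  0.3922])}
[[-0.916   0.4012 -0.0001]
 [ 0.4012  0.916  -0.0001]
 [ 0.     -0.0001 -1.    ]]
```

arm_command --plan '[[0.06,[-0.0229,-0.0111,0],0],[0.06,[-0.0229,-0.0111,0],0],[0.06,[-0.0229,-0.0111,0],0],[0.06,[-0.0229,-0.0111,0],0],[0.06,[-0.0229,-0.0111,0],0],[0.06,[-0.0229,-0.0111,0],0],[0.06,[-0.0229,-0.0111,0],0],[0.06,[-0.0229,-0.0111,0],0],[0.06,[-0.0229,-0.0111,0],0],[0.06,[-0.0229,-0.0111,0],0],[0.06,[-0.0229,-0.0111,0],0],[0.06,[-0.0229,-0.0111,0],0],[0.06,[0,0,0],0]]'

```text
clock: 2.08
eef_pos: [0.4418, 0.3145, 0.2228]
tool_rot: [0.648, 3.072, -0.001]
contact_force: [0.2, -0.2, 0.2]
width: 0.06
```

Run:
```python
from h import *
np.set_printoptions(precision=4,suppress=True)
s=bot.read_state();print(s['clock'],s['eef_pos'],s['tool_rot'],s['joint_pos'])
i,im=snap('wrist','w1.png')
for d in bot.look_for('wrist','stylus_handle'): w=world(i,d['point']);print(d['conf'],w,pix(i,w))
hsv=cv2.cvtColor(im,cv2.COLOR_RGB2HSV)
print(pix(i,[.438,.317,.14]))
```

```text
2.0833 [0.4418 0.3145 0.2228] [ 0.6476  3.072  -0.0014] [ 0.4927  0.2756  1.6352 -0.0022  1.2297 -0.6618]
0.89 [0.4336 0.4243 0.167 ] [474.6944 185.1606]
0.77 [0.4227 0.2485 0.1132] [234.1531 249.707 ]
0.72 [0.4313 0.3273 0.1301] [327.5176 227.0512]
0.71 [0.3556 0.2961 0.1719] [229.4268 152.616 ]
0.65 [0.4976 0.1135 0.0351] [175.6234 329.7003]
[318.5684 244.1907]
```

View pics/w1.png

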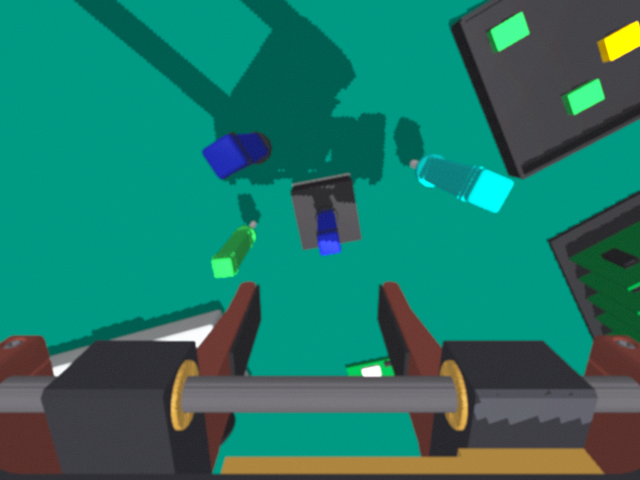

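The wrist view shows the target handle in the stand at (329,235), with its top face near (329,248). The bigger blue one is at (237,155), green at (232,255), turquoise at (470,185). Next I measure the top-face edges.

Run:
```python
from h import *
np.set_printoptions(precision=4,suppress=True)
im=cv2.imread('pics/w1.png')
c=im[195:265,300:360]
cv2.imwrite('pics/c2.png',cv2.resize(c,(600,600*70//60)[:2] and (510,595),interpolation=0))
i=bot.camera_info('wrist')
hsv=cv2.cvtColor(c,cv2.COLOR_BGR2HSV); m=((abs(hsv[...,0].astype(int)-120)<12)&(hsv[...,1]>150))
b=m&(hsv[...,2]>170); 
print(hsv[[50,40,30,20],[29,28,27,27]])
for name,mm in(('all',m),('bright',b)):
  ys,xs=np.nonzero(mm); print(name,len(xs),xs.min()+300,xs.max()+300,ys.min()+195,ys.max()+195)
for y in range(10,70,3):
  x=np.nonzero(m[y])[0]; print(y+195, (x.min()+300,x.max()+300, c[y,x].max(1).tolist()) if len(x) else '')
```

```text
[[117 185 254]
 [118 206 171]
 [117 215 129]
 [118 206 131]]
all 812 317 340 210 254
bright 372 318 340 234 254
205 
208 
211 (np.int64(323), np.int64(332), [89, 91, 89, 89, 94, 96, 98, 96, 98, 100])
214 (np.int64(318), np.int64(333), [94, 108, 116, 119, 123, 125, 123, 126, 125, 130, 129, 129, 130, 130, 130, 125])
217 (np.int64(318), np.int64(334), [120, 127, 130, 127, 130, 129, 129, 128, 129, 129, 131, 130, 132, 130, 130, 128, 119])
220 (np.int64(318), np.int64(334), [120, 127, 128, 126, 129, 129, 129, 132, 129, 131, 130, 131, 130, 130, 130, 129, 125])
223 (np.int64(318), np.int64(335), [122, 128, 129, 128, 127, 131, 130, 132, 130, 130, 129, 132, 131, 130, 130, 130, 127, 121])
226 (np.int64(318), np.int64(335), [124, 128, 130, 129, 130, 131, 130, 132, 130, 130, 131, 131, 129, 131, 129, 128, 127, 120])
229 (np.int64(318), np.int64(334), [122, 124, 125, 124, 121, 120, 113, 110, 108, 105, 104, 97, 95, 92, 95, 96, 88])
232 (np.int64(319), np.int64(336), [80, 83, 91, 96, 96, 98, 102, 109, 112, 113, 116, 118, 122, 129, 135, 137, 137, 129])
235 (np.int64(318), np.int64(337), [128, 141, 145
[... 223 characters left out ...]
 144])
241 (np.int64(318), np.int64(338), [167, 211, 238, 247, 251, 253, 251, 239, 232, 242, 251, 253, 250, 239, 224, 227, 241, 245, 233, 206, 176])
244 (np.int64(318), np.int64(339), [203, 245, 254, 254, 254, 254, 254, 254, 254, 254, 254, 254, 254, 254, 254, 254, 254, 254, 254, 254, 251, 228])
247 (np.int64(319), np.int64(340), [225, 250, 253, 254, 254, 254, 254, 254, 254, 254, 254, 254, 254, 254, 254, 254, 254, 254, 254, 254, 246, 206])
250 (np.int64(320), np.int64(340), [238, 252, 253, 254, 254, 254, 254, 254, 254, 254, 254, 254, 254, 254, 254, 254, 254, 254, 254, 251, 223])
253 (np.int64(321), np.int64(333), [246, 253, 254, 254, 253, 252, 252, 250, 250, 251, 247, 239, 229])
256 
259 
262
```

View pics/c2.png

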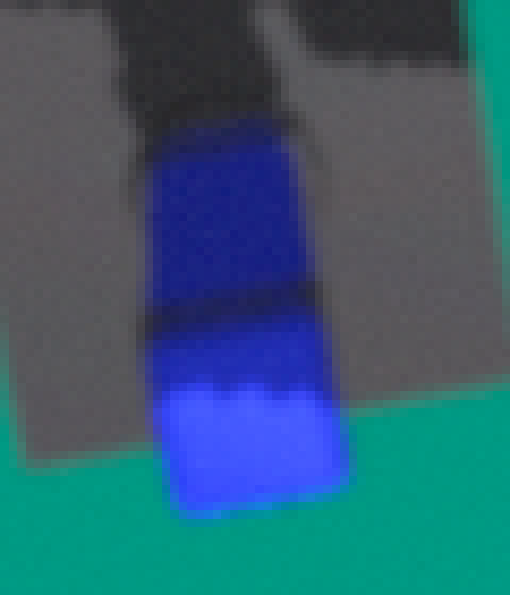

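Run:
```python
from h import *
np.set_printoptions(precision=4,suppress=True)
i=bot.camera_info('wrist'); s=bot.read_state(); T=Ro.from_rotvec(s['tool_rot']).as_matrix()
K=[(185,515),(348,485),(315,303),(147,328)]
W=np.array([onplane(i,(300+a/8.5-.5,195+b/8.5-.5),.14) for a,b in K]); print(W, np.linalg.norm(np.roll(W,-1,0)-W,axis=1))
c=W.mean(0);print('c',c)
L=(W-s['eef_pos'])@T; print('tool',(c-s['eef_pos'])@T)
for a,b in [(0,1),(3,2)]: d=L[b]-L[a];print('twist',-np.degrees(np.arctan2(d[0],d[1])))
for a,b in [(0,3),(1,2)]: d=L[b]-L[a];print('twist',np.degrees(np.arctan2(d[1],d[0])))
# calibration check : camera model of tcp
print(T, pix(i,s['eef_pos']))
```

```text
[[0.4439 0.3179 0.14  ]
 [0.447  0.3319 0.14  ]
 [0.4308 0.3356 0.14  ]
 [0.4271 0.3217 0.14  ]] [0.0144 0.0166 0.0144 0.0172]
c [0.4372 0.3268 0.14  ]
tool [0.006  0.0082 0.0827]
twist -11.164790671971222
twist -8.903909245246393
twist -11.044646601162317
twist -10.844500729095024
[[-0.9151  0.4032 -0.0002]
 [ 0.4032  0.9151  0.0002]
 [ 0.0003  0.0001 -1.    ]] [316.8804 302.9165]
```

arm_command --plan '[[0.06,[0.006,0.006,0.02],0],[0.06,[0,0,0.02],-5.2],[0.06,[0,0,0.01],-5.3],[0.06,[0,0,0],0]]'

```text
clock: 2.52
eef_pos: [0.4333, 0.3253, 0.1704]
tool_rot: [-0.352, -3.118, 0.004]
contact_force: [0.2, -0.9, 0.2]
width: 0.0602
```

Run:
```python
from h import *
np.set_printoptions(precision=4,suppress=True)
s=bot.read_state();print(s['clock'],s['eef_pos'],s['tool_rot'])
i,im=snap('wrist','w2.png')
for d in bot.look_for('wrist','stylus_handle'): w=world(i,d['point']);print(d['conf'],w,pix(i,w))
T=Ro.from_rotvec(s['tool_rot']).as_matrix()
print(pix(i,[.438,.317,.14]),pix(i,[.437,.327,.14]))
for y in(-.03,0,.03): print(y,pix(i,s['eef_pos']+T@[0,y,0]))
```

```text
2.5167 [0.4333 0.3253 0.1704] [-0.3523 -3.1176  0.004 ]
0.87 [0.421  0.2489 0.1121] [202.9853 269.0104]
0.81 [0.4297 0.4262 0.1612] [507.2668 249.08  ]
0.75 [0.3567 0.2976 0.1724] [218.3074 166.3487]
0.68 [0.4305 0.3282 0.1252] [320.9056 264.5392]
[305.4811 288.807 ] [321.4081 283.9366]
-0.03 [257.9633 302.5298]
0 [316.6804 302.6386]
0.03 [375.4035 302.7474]
```

View pics/w2.png

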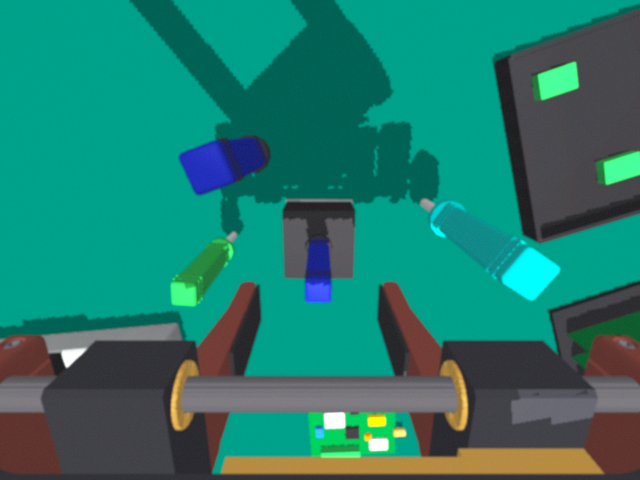

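The view shows the target handle centred between the jaws: its top face spans columns 305–331 at row 288, and its flats line up with the pads. I'll descend and grip the upper handle so the gripper body clears the taller neighbours.

arm_command --plan '[[0.06,[-0.005,0.001,0.02],0],[0.06,[0,0,0.024],0],[0.06,[0,0,0.024],0],[0.0,[0,0,0],0],[0.0,[0,0,0],0],[0.0,[0,0,0],0],[0.0,[0,0,0],0],[0.0,[0,0,0],0],[0.0,[0,0,0],0]]' --squeeze 50

```text
clock: 3.37
eef_pos: [0.4417, 0.3255, 0.1059]
tool_rot: [0.36, 3.119, 0.002]
contact_force: [0.2, -0.5, -0.5]
width: 0.0236
```

arm_command --plan '[[0.0,[0,0,0],0],[0.0,[0,0,0],0],[0.0,[0,0,0],0],[0.0,[0,0,0],0]]'

```text
clock: 3.7
eef_pos: [0.4413, 0.325, 0.1053]
tool_rot: [0.36, 3.12, 0.0]
contact_force: [-1.2, -1.4, 6.4]
width: 0.0156
```

arm_command --plan '[[0.0,[0,0,-0.015],0],[0.0,[0,0,-0.025],0],[0.0,[0,0,-0.03],0],[0.0,[0,0,-0.03],0],[0.0,[0,0,-0.025],0],[0.0,[0,0,0],0],[0.0,[0,0,0],0]]'

```text
clock: 4.28
eef_pos: [0.4418, 0.3256, 0.2309]
tool_rot: [0.36, 3.118, 0.003]
contact_force: [-0.7, -0.7, -1.8]
width: 0.0157
```

Run:
```python
from h import *
np.set_printoptions(precision=4,suppress=True)
s=bot.read_state();print(s)
ims=[]
for n in('wrist','side'):
  i,im=snap(n,n+'3.png'); ims.append(im)
  for t in('stylus_handle','stylus_tip'):
    for d in bot.look_for(n,t): w=world(i,d['point']);print(n,t,round(d['conf'],2),w,pix(i,w).round())
T=Ro.from_rotvec(s['tool_rot']).as_matrix();print(T)
i=bot.camera_info('wrist');print('tip pred',pix(i,s['eef_pos']+T@[0,0,.1]),pix(bot.camera_info('side'),s['eef_pos']+T@[0,0,.1]))
a=ims[0][200:480,180:460];b=cv2.resize(ims[1][60:200,180:320],(280,280))
cv2.imwrite('pics/c3.png',np.hstack([a,b])[:,:,::-1])
```

```text
{'clock': 4.2833, 'joint_pos': array([ 0.5092,  0.276 ,  1.6131,  0.0001,  1.2493, -0.832 ]), 'joint_velocities': array([-0.0013,  0.0335,  0.0505, -0.0002, -0.0102, -0.0007]), 'joint_efforts': array([  0.041 , -48.1372, -28.4514,   0.0426,   0.1389,   0.0012]), 'eef_pos': array([0.4418, 0.3256, 0.2309]), 'tool_rot': array([0.3596, 3.1184, 0.003 ]), 'contact_force': array([-0.6699, -0.6925, -1.8403]), 'wrist_torque': array([-0.0081, -0.0186,  0.0268]), 'width': 0.015682669648340326}
wrist stylus_handle 0.91 [0.3547 0.2965 0.1739] [236. 140.]
wrist stylus_handle 0.68 [0.4237 0.2487 0.1134] [222. 236.]
wrist stylus_handle 0.62 [0.4317 0.3303 0.2505] [322. 301.]
wrist stylus_handle 0.61 [0.4325 0.4222 0.1645] [456. 214.]
wrist stylus_tip 0.82 [0.4244 0.2468 0.1142] [220. 238.]
wrist stylus_tip 0.74 [0.432  0.3265 0.2488] [314. 302.]
wrist stylus_tip 0.63 [0.4319 0.4211 0.1612] [452. 212.]
wrist stylus_tip 0.62 [0.3516 0.2989 0.1704] [240. 134.]
side stylus_handle 0.98 [0.3557 0.2795 0.1117] [212. 175.]
side stylus_handle 0.82 [0.4254 0.2351 0.0903] [248. 190.]
side stylus_handle 0.73 [0.433  0.3171 0.1906] [241. 130.]
side stylus_handle 0.71 [0.4319 0.4154 0.1046] [237. 138.]
side stylus_tip 0.89 [0.4338 0.4157 0.099 ] [238. 139.]
side stylus_tip 0.85 [0.3567 0.2804 0.1154] [213. 174.]
side stylus_tip 0.65 [0.4286 0.2326 0.0926] [250. 190.]
side stylus_tip 0.61 [0.4427 0.3199 0.1987] [244. 126.]
[[-0.9738  0.2276  0.0028]
 [ 0.2276  0.9738  0.0016]
 [-0.0023  0.0022 -1.    ]]
tip pred [319.8124 246.286 ] [246.8286 149.657 ]
```

View pics/c3.png

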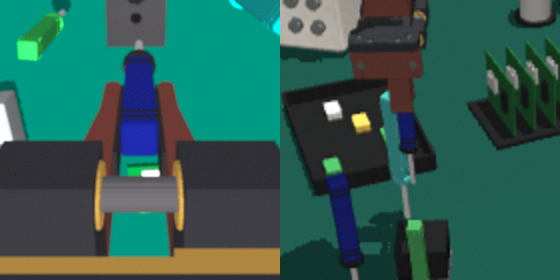

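The crop shows the stylus held upright, tip clear of the stand at about wrist (319,243) and side (245,151). That is within 2 mm of TCP + 0.1 m along the tool's z. Next, over to the recess.

arm_command --plan '[[0.0,[-0.0057,-0.0119,0],0],[0.0,[-0.0114,-0.0237,0],0],[0.0,[-0.0114,-0.0237,0],0],[0.0,[-0.0114,-0.0237,0],0],[0.0,[-0.0114,-0.0237,0],0],[0.0,[-0.0114,-0.0237,0],0],[0.0,[-0.0114,-0.0237,0],0],[0.0,[-0.0114,-0.0237,0],0],[0.0,[-0.0114,-0.0237,0],0],[0.0,[-0.0114,-0.0237,0],0],[0.0,[-0.0114,-0.0237,0],0],[0.0,[-0.0114,-0.0237,0],0],[0.0,[-0.0057,-0.0119,0.02],0],[0.0,[0,0,0.015],0],[0.0,[0,0,0],0],[0.0,[0,0,0],0]]'

```text
clock: 5.92
eef_pos: [0.5082, 0.0163, 0.1938]
tool_rot: [-0.361, -3.118, 0.0]
contact_force: [0.6, 0.9, -1.1]
width: 0.0156
```

Run:
```python
from h import *
np.set_printoptions(precision=4,suppress=True)
s=bot.read_state();print(s['clock'],s['eef_pos'],s['tool_rot'],s['contact_force'])
T=Ro.from_rotvec(s['tool_rot']).as_matrix()
tip=s['eef_pos']+T@[0,0,.1];print('tip',tip)
o=[]
for n in('wrist','side'):
  i,im=snap(n,n+'4.png')
  p=pix(i,tip);r=pix(i,[.5074,.0175,.075]);print(n,'tip pred',p,'recess pred',r,'pad',pix(i,[.5484,-.0949,.123]))
  x,y=(p+r).astype(int)//2; w=80 if n=='wrist' else 50; x0,y0=x-w,y-w; print('crop origin',x0,y0,400/(2*w))
  o.append(cv2.resize(im[y0:y0+2*w,x0:x0+2*w],(400,400),interpolation=2))
cv2.imwrite('pics/c4.png',np.hstack(o)[:,:,::-1])
```

```text
5.9167 [0.5082 0.0163 0.1938] [-0.3607 -3.1177  0.0003] [ 0.5741  0.9194 -1.1469]
tip [0.5079 0.0163 0.0938]
wrist tip pred [317.5172 242.9354] recess pred [318.8918 235.2168] pad [186.6671 335.8085]
crop origin 238 159 2.5
side tip pred [309.2938 252.3417] recess pred [309.0564 258.4411] pad [346.4909 281.0847]
crop origin 259 205 4.0
```

View pics/c4.png

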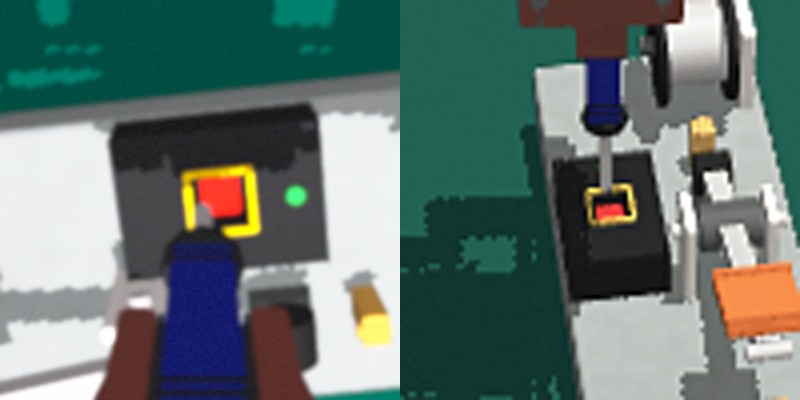

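The crop shows the tip at wrist px (319,241) and side px (310,252). The yellow recess outline is centred at wrist (326,240) and side (312,256), so the tip is a few mm off. I'll compute the offset.

Run:
```python
from h import *
np.set_printoptions(precision=4,suppress=True)
s=bot.read_state();T=Ro.from_rotvec(s['tool_rot']).as_matrix()
for n,rc,tp in(('wrist',(238+221/2.5,159+203/2.5),(238+203/2.5,159+205/2.5)),('side',(259+211/4,205+205/4),(259+205/4,205+190/4))):
  i=bot.camera_info(n); r=onplane(i,rc,.075);t=onplane(i,tp,.0938);print(n,'recess',r,'tip',t,'delta tool',(r-t)@T)
i=bot.camera_info('wrist')
K=[(183,172),(255,166),(260,235),(188,238)]
W=np.array([onplane(i,(238+a/2.5,159+b/2.5),.075) for a,b in K]);print(W,np.linalg.norm(np.roll(W,-1,0)-W,axis=1))
si=bot.camera_info('side')
for w in (W.mean(0),): print(pix(si,w))
```

```text
wrist recess [0.5152 0.0231 0.075 ] tip [0.5088 0.0184 0.0938] delta tool [-0.0052  0.0061  0.0188]
side recess [0.514  0.0218 0.075 ] tip [0.5096 0.0154 0.0938] delta tool [-0.0028  0.0072  0.0188]
[[0.5018 0.0132 0.075 ]
 [0.5052 0.0369 0.075 ]
 [0.5293 0.0335 0.075 ]
 [0.5249 0.0095 0.075 ]] [0.024  0.0243 0.0245 0.0233]
[312.2041 255.568 ]
```

arm_command --plan '[[0.0,[-0.004,0.0065,0],0],[0.0,[0,0,0],0],[0.0,[0,0,0.012],0],[0.0,[0,0,0.01],0],[0.0,[0,0,0],0],[0.0,[0,0,0],0]]'

```text
clock: 6.52
eef_pos: [0.5142, 0.0227, 0.1722]
tool_rot: [-0.359, -3.119, 0.0]
contact_force: [-0.3, 0.3, -1.2]
width: 0.0159
```

arm_command --plan '[[0.0,[0,0,0.004],0],[0.0,[0,0,0.002],0],[0.0,[0,0,0.002],0],[0.0,[0,0,0],0]]'

```text
clock: 6.85
eef_pos: [0.5154, 0.0223, 0.1649]
tool_rot: [0.36, 3.12, 0.0]
contact_force: [-0.3, 0.7, 2.5]
width: 0.0155
```

arm_command --plan '[[0.0,[0,0,0.002],0],[0.0,[0,0,0.001],0],[0.0,[0,0,0.001],0],[0.0,[0,0,0],0]]'

```text
clock: 7.18
eef_pos: [0.516, 0.0222, 0.1634]
tool_rot: [0.359, 3.118, -0.0]
contact_force: [-5.1, 0.7, 23.2]
width: 0.0155
```

The button bottomed out: +24 N at 4–5 mm of travel. I'll lift out and move towards the pad.

arm_command --plan '[[0.0,[0,0,-0.01],0],[0.0,[0,0,-0.015],0],[0.0,[0,0,-0.025],0],[0.0,[0,0,-0.03],0],[0.0,[-0.012,-0.022,0],0],[0.0,[-0.012,-0.022,0],0],[0.0,[-0.012,-0.022,0],0],[0.0,[-0.012,-0.022,0],0],[0.0,[-0.012,-0.022,0],0],[0.0,[0,0,0],0],[0.0,[0,0,0],0]]'

```text
clock: 8.1
eef_pos: [0.5481, -0.0994, 0.2403]
tool_rot: [-0.363, -3.12, -0.0]
contact_force: [0.2, 0.6, -0.0]
width: 0.0156
```

Run:
```python
from h import *
np.set_printoptions(precision=4,suppress=True)
s=bot.read_state();print(s['clock'],s['eef_pos'],s['tool_rot'],s['contact_force'])
T=Ro.from_rotvec(s['tool_rot']).as_matrix()
tip=s['eef_pos']+T@[0,0,.1];print('tip',tip)
o=[]
for n in('wrist','side'):
  i,im=snap(n,n+'5.png')
  p=pix(i,tip);r=pix(i,[.555,-.09,.123]);print(n,'tip pred',p,'pad pred',r)
  x,y=(p+r).astype(int)//2; w=100 if n=='wrist' else 50; x0,y0=x-w,y-w; print('crop origin',x0,y0,400/(2*w))
  o.append(cv2.resize(im[y0:y0+2*w,x0:x0+2*w],(400,400),interpolation=2))
  for d in bot.look_for(n,'orange_pad'): ww=world(i,d['point']);print(d['conf'],ww,pix(i,ww))
cv2.imwrite('pics/c5.png',np.hstack(o)[:,:,::-1])
```

```text
8.1 [ 0.5481 -0.0994  0.2403] [-0.3633 -3.1197 -0.0002] [ 0.1836  0.5774 -0.0374]
tip [ 0.548  -0.0994  0.1403]
wrist tip pred [317.5257 242.9554] pad pred [330.5357 241.9744]
crop origin 224 142 2.0
0.87 [ 0.5579 -0.0553  0.1015] [368.7095 229.2274]
side tip pred [347.3522 276.7281] pad pred [349.2188 278.2964]
crop origin 298 227 4.0
0.65 [ 0.5605 -0.0765  0.1198] [349.8594 273.2895]
0.21 [ 0.612  -0.3433  0.0619] [430.1637 415.1693]
```

View pics/c5.png

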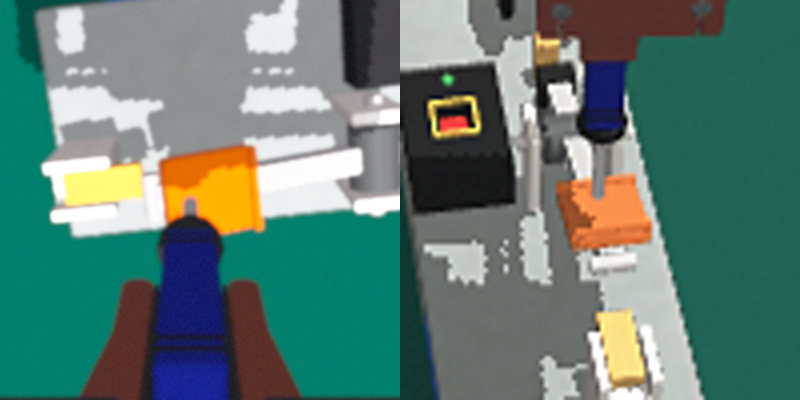

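The view shows the red button back up. The orange pad is centred at wrist px (330,238) and side (349,280), with the tip just above it at wrist (320,243). I'll centre on the pad and go down to contact.

arm_command --plan '[[0.0,[-0.0044,0.0095,0],0],[0.0,[0,0,0.006],0],[0.0,[0,0,0.006],0],[0.0,[0,0,0.003],0],[0.0,[0,0,0.003],0],[0.0,[0,0,0.002],0],[0.0,[0,0,0],0]]' --squeeze 60

```text
clock: 8.88
eef_pos: [0.5543, -0.0905, 0.2208]
tool_rot: [-0.36, -3.12, 0.001]
contact_force: [-2.5, -0.8, 6.5]
width: 0.0156
```

arm_command --plan '[[0.0,[-0.0001,-0.001,0.003],0],[0.0,[-0.0001,-0.001,0.003],0],[0.0,[-0.0001,-0.001,0.003],0],[0.0,[-0.0001,-0.001,0.003],0],[0.0,[-0.0001,-0.001,0.003],0],[0.0,[0,0,0],0]]'

```text
clock: 9.38
eef_pos: [0.5536, -0.0957, 0.206]
tool_rot: [-0.36, -3.12, 0.001]
contact_force: [-2.5, -1.2, 6.6]
width: 0.0155
```

arm_command --plan '[[0.0,[-0.0001,-0.001,0.003],0],[0.0,[-0.0001,-0.001,0.003],0],[0.0,[0,-0.0005,0.003],0],[0.0,[0,-0.0004,0.003],0],[0.0,[0,-0.0003,0.003],0],[0.0,[0,0,0],0],[0.0,[0,0,0],0]]'

```text
clock: 9.97
eef_pos: [0.5533, -0.0984, 0.1914]
tool_rot: [-0.36, -3.121, -0.0]
contact_force: [-2.3, 0.6, 8.5]
width: 0.0154
```

arm_command --plan '[[0.0,[0,-0.0002,0.002],0],[0.0,[0,0,0.002],0],[0.0,[0,0,0],0],[0.0,[0,0,0],0]]'

```text
clock: 10.3
eef_pos: [0.5533, -0.0986, 0.1876]
tool_rot: [-0.36, -3.121, 0.0]
contact_force: [-1.9, 1.1, 8.9]
width: 0.0157
```

arm_command --plan '[[0.0,[0,0,0.001],0],[0.0,[0,0,0.0005],0],[0.0,[0,0,0],0],[0.0,[0,0,0],0]]'

```text
clock: 10.63
eef_pos: [0.5533, -0.0986, 0.1862]
tool_rot: [0.36, 3.121, -0.0]
contact_force: [-2.4, 0.1, 9.1]
width: 0.0157
```

Run:
```python
from h import *
np.set_printoptions(precision=4,suppress=True)
s=bot.read_state();print(s['clock'],s['eef_pos'],s['contact_force'],s['wrist_torque'],s['width'])
T=Ro.from_rotvec(s['tool_rot']).as_matrix();tip=s['eef_pos']+T@[0,0,.1]
o=[]
for n in('wrist','side'):
  i,im=snap(n,n+'6.png'); p=pix(i,tip);print(n,p)
  x,y=p.astype(int); w=100 if n=='wrist' else 50; x0,y0=x-w,y-w; print(x0,y0)
  o.append(cv2.resize(im[y0:y0+2*w,x0:x0+2*w],(400,400),interpolation=2))
cv2.imwrite('pics/c6.png',np.hstack(o)[:,:,::-1])
```

```text
10.6333 [ 0.5533 -0.0986  0.1862] [-2.363   0.136   9.0978] [ 0.2874  0.7814 -0.0198] 0.015736281543345207
wrist [317.5321 242.973 ]
217 142
side [349.025  294.9613]
299 244
```

View pics/c6.png

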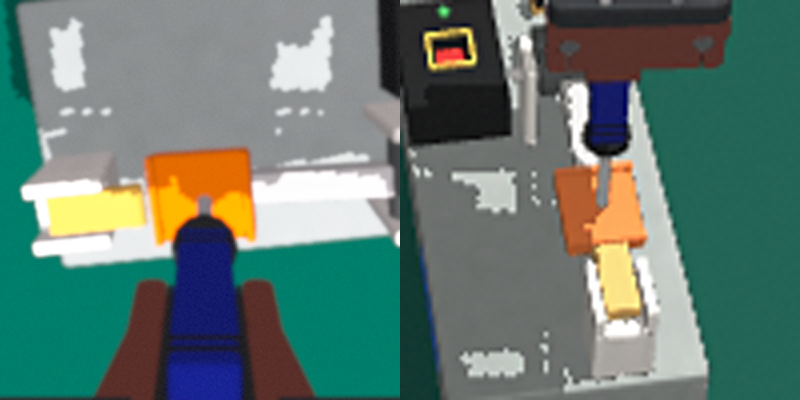

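The pad is down level with the yellow pawl, the tip is on its middle (wrist 319,243), and the fingers are well clear. I'll nudge gently to feel the stop.

arm_command --plan '[[0.0,[0,0,0.0005],0],[0.0,[0,0,0.0005],0],[0.0,[0,0,0],0],[0.0,[0,0,0],0]]'

```text
clock: 11.07
eef_pos: [0.5534, -0.0986, 0.1857]
tool_rot: [0.36, 3.12, -0.0]
contact_force: [-3.1, 1.7, 12.4]
width: 0.0161
```

arm_command --plan '[[0.0,[0,0,0],0],[0.0,[0,0,0],0],[0.0,[0,0,0],0],[0.0,[0,0,0],0],[0.0,[0,0,0],0],[0.0,[0,0,0],0]]'

```text
clock: 11.57
eef_pos: [0.5534, -0.0986, 0.1857]
tool_rot: [0.36, 3.12, -0.0]
contact_force: [-3.4, 1.3, 13.3]
width: 0.0155
```

```bash
python3 -c "
from plant import bot
s=bot.read_state();print(s['clock'],s['eef_pos'],s['contact_force'],s['width']);print(bot.close_job())"
```

```text
11.5667 [ 0.55338699 -0.09860381  0.18567273] [-3.40793108  1.25104814 13.26084947] 0.015528812443802768
the job is handed in; nothing more can be done
None
```

I handed the job in at 11.6 s, with the stylus still gripped and its tip holding the tension arm down at its stop. No verdict is reported.

- **Stylus:** I took the smaller blue one from the stand and left the larger blue, green and turquoise ones alone.
- **Button:** I pressed it until the force jumped to about 24 N after 4–5 mm of travel. After I withdrew, the picture showed it back up.
- **Tension arm:** I pushed the pad down along its arc. The tip ended about 86 mm above the bench, and the force rose from about 9 N to 13 N, so the stop was reached. The force readings between steps never showed the 14 N click peak. I take the click as passed from the pad's height and from the stop being felt.
- **Last checks:** Grip width was a steady 15.5 mm on the handle. The last picture, taken about 1 mm above the stop, showed the tip mid-pad and the fingers clear. The arm's path kept clear of the jar, spool and board, but I took no final picture of them.
- **Disagreement:** The top camera's positions were 5–8 mm off the wrist and side views. I used the wrist and side values, and contact bore them out.

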